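Find and seat the rocking lid of a peekaboo board

ROBOT

A 6-joint arm with a two-finger parallel gripper is mounted at the origin on the work surface. World frame = base frame: x ahead of the robot, y to its left, z up, the work surface at z = 0. Lengths are in m, angles in rad, forces in N, time in s.
With the tool pointing down it reaches from about 0.275 to 0.75 m from the base axis. Payload 10.2 kg.
Tool frame: the origin (TCP) lies between the finger pads; the fingertips stand 11 mm ahead of it and the grasp point (between the pads) lies 8 mm behind it; z points along the fingers, y is the direction in which the jaws open and shut (so a half turn about z gives the same grasp; the last joint's range is limited). The gripper opens to 88 mm and grips with 3 to 60 N. Pads are 18 mm wide; open, the fingers measure 123 mm over their backs; the gripper's body (75 mm by 187 mm) begins 45 mm behind the grasp point.
Start: joints at [1.096, 0.313, 1.498, -0, 1.331, -0.223], TCP at [0.131, 0.508, 0.25] pointing down, gripper open.
Joint ranges: [-2.94, 2.94], [-0.97, 2.17], [0.19, 2.56], [-1.23, 4.37], [0.02, 3.11], [-2.88, 2.88]. Speed limits (rad/s): [2.39, 2.39, 3.01, 3.14, 3.14, 3.14].

INTERFACE

Orientations are given as [roll, pitch, yaw] about the fixed x, y, z axes, in that order (R = Rz(yaw) Ry(pitch) Rx(roll)).
In Python, from workcell import env gives the robot as it stands. The module is installed in compiled form; this text tells all that it offers.
- The arm moves only by the shell command python3 -m pendant 'ROWS' [OPENING]. ROWS is JSON, a list of rows, each a list of 2 entries, a list of its own where there are three numbers: the shift along the tool's x, y, z in mm, then the turn, a rotation vector about the tool's x, y, z in rad. In form: [[[x, y, z], [ax, ay, az]], ...]. A call has 1 to 8 rows; each row is the pose to reach, as a shift and turn from the pose measured when the call began, along the tool's axes at that moment; what a row does not reach only later rows make up. A row lasts 1/8 s, in which the tool goes at most 62.5 mm and 10.7 degrees, less where a joint would pass 70% of its speed; a pose out of reach is approached as far as the arm can. A call with a gripper value outside its range is refused whole. OPENING is the opening, from 0 (shut) to 1 (fully open), set as the call begins (- or left out, the last holds). The fingers move at their own pace and stop on an object; the grip force is fixed at half the most. Time passes only in rows, so rows that repeat a pose let the fingers close. It gives the time, the measured TCP pose, the force and the opening at its end, in the units of the state.
- env.sense(): the state, without advancing time (a new reading comes with each control period).
- env.get_image(name): name is "side" or "top" or "wrist"; returns the picture (480x640x3 uint8, blue, green, red); there is no depth.
- env.camera_info(name): a dict with "fovy" (degrees; the focal length in pixels is half the picture's height over the tangent of half this angle, whatever the lens; pixels are square), "cx", "cy" (the principal point, pixels), "cam_to_world" (4x4, takes a point from camera to world coordinates). Camera axes: x right, y up, looking along -z (the intrinsics and any distortion apply to the point x, -y, -z); pixel columns grow to the right and rows downward; lengths in m; the calibration is good to about 2 mm. A picture is of the moment at which its call begins: read the wrist's pose just before it. camera_info takes no time and is no camera call; for the wrist camera it gives the pose at the moment of the call.
- env.job_done(): hands the job in, once; it reports no verdict.
The state is a dict: "time": time; "joint_positions": joint angles; "joint_velocities": joint speeds; "effort": joint torques, N m; "tcp_pos": TCP position; "tool_rot": TCP orientation; "contact_force": force on the tool from outside, world axes, zero at the start; "moment": the same for the moment, N m; "width": opening from 0.0 (shut) to 1.0 (fully open).
Only numpy, scipy, OpenCV 4.12 (cv2) and the standard library are available. Lean on these libraries where they do the work, as an engineer would, in place of code of your own. Each camera call takes 0.05 s, during which the arm holds its last target.

TASK

One of the four round yellow lids on the wooden peekaboo board is not seated. With your fingertips, press the lids lightly near their rims, one after another, until you find the one that rocks; then press that one firmly down in its middle until it is fully home and no longer rocks. Give the firm lids a light touch only, lift nothing, leave the train engine, carriage, mallet and ball where they are, and finish clear of everything.

Things in the scene. Friction and masses are not known exactly. Their poses are not given: they have to be found in the camera images.
- board: Fixed wooden block 115 x 400 x 40 mm high with four round wells 84 mm across in a row along its length, 95 mm apart, each holding a lid. Origin at the middle of its underside; x across the row, y along it, z up. The lids stand unequally high by chance, so height does not tell which is loose; all look alike and level at rest.
- place_1 (a point): Middle of lid place 1 of 4 (number 1 at the board's -y end), at the height of the board's top face, axes as the board's. The lid here is a flat yellow disc 78 mm across, 14 mm thick, with a small dark dot in its middle; its top is 8 to 13 mm above this point. Pressed with 4 N at 28 mm from its middle, a firm lid sinks about 1 mm, the loose one dips 3 to 4 mm there.
- place_2 (a point): Middle of lid place 2 of 4 (number 1 at the board's -y end), at the height of the board's top face, axes as the board's. The lid here is a flat yellow disc 78 mm across, 14 mm thick, with a small dark dot in its middle; its top is 8 to 13 mm above this point. Pressed with 4 N at 28 mm from its middle, a firm lid sinks about 1 mm, the loose one dips 3 to 4 mm there.
- place_3 (a point): Middle of lid place 3 of 4 (number 1 at the board's -y end), at the height of the board's top face, axes as the board's. The lid here is a flat yellow disc 78 mm across, 14 mm thick, with a small dark dot in its middle; its top is 8 to 13 mm above this point. Pressed with 4 N at 28 mm from its middle, a firm lid sinks about 1 mm, the loose one dips 3 to 4 mm there.
- place_4 (a point): Middle of lid place 4 of 4 (number 1 at the board's -y end), at the height of the board's top face, axes as the board's. The lid here is a flat yellow disc 78 mm across, 14 mm thick, with a small dark dot in its middle; its top is 8 to 13 mm above this point. Pressed with 4 N at 28 mm from its middle, a firm lid sinks about 1 mm, the loose one dips 3 to 4 mm there.
- loose_lid (a joint): How far (m) the loose lid's middle has been pressed down: 0 raised, as at the start, 0.005 fully home (3 to 8 mm proud of the board), negative lifted. Held by friction: it needs about 11 N on its middle to go down, more off-centre (near the rim it only tips), and stays where it is left. Which place it lies in changes every time and is not told.
- loose_rock_x (a joint): Tilt (rad) of the loose lid about a level axis through its middle (rock_x: the board's x, across the row; rock_y: along the row), 0 when level. Raised, it tips up to 0.17 rad under a light press away from its middle (a weak spring, 0.2 N m per rad, levels it again); once home it hardly tips at all.
- loose_rock_y (a joint): Tilt (rad) of the loose lid about a level axis through its middle (rock_x: the board's x, across the row; rock_y: along the row), 0 when level. Raised, it tips up to 0.17 rad under a light press away from its middle (a weak spring, 0.2 N m per rad, levels it again); once home it hardly tips at all.
- sound_lid_1 (a joint): Press depth (m) of one of the three firm lids, 0 at rest, positive down. It sits on a springy felt pad: it sinks straight down without tipping, 3.5 N per mm, and comes back up. Which of the four places it lies in changes every time and is not told.
- sound_lid_2 (a joint): Press depth (m) of one of the three firm lids, 0 at rest, positive down. It sits on a springy felt pad: it sinks straight down without tipping, 3.5 N per mm, and comes back up. Which of the four places it lies in changes every time and is not told.
- sound_lid_3 (a joint): Press depth (m) of one of the three firm lids, 0 at rest, positive down. It sits on a springy felt pad: it sinks straight down without tipping, 3.5 N per mm, and comes back up. Which of the four places it lies in changes every time and is not told.
- engine: Red wooden toy train engine, 112 x 48 x 80 mm high, loose, stands beyond the board. Origin at the middle of its underside, x along its length. Leave alone.
- carriage: Green wooden toy carriage, 100 x 46 x 66 mm high, loose, stands beyond the board. Origin at the middle of its underside, x along its length. Leave alone.
- mallet: Wooden toy mallet lying between the robot and the board: stick 12 mm thick, 200 mm long overall, blue ball head 40 mm across. Origin on the shelf under the stick, x along the stick; the head's middle is 72 mm to +x, the stick's end 116 mm to -x. Leave alone.
- ball: Hollow orange plastic ball with finger holes, 70 mm across, standing on one of its holes past the +y end of the board. Origin on the shelf under it. Leave alone.

How it is judged:
By the outcome, as a careful person would: the job done as asked, in the order asked, and still so for the second after the job is handed in, with the robot touching nothing.
It also fails if it takes over 67 s, if anything falls off the work surface, if the arm or the gripper's body presses on something with over 40 N, if the wrist force passes 120 N, or if a joint passes its speed limit or range.

## Working session

There is one attempt and no reset: what is moved stays moved. The work goes in short steps, Python scripts to look and compute and a shell command to move; the robot and the scene stay as the last step left them, time stands still between calls to the robot, and variables do not carry over. Pictures are saved under pics/ and viewed, and the job is handed in when it is done.

```bash
mkdir -p pics
python3 - <<'E'
from workcell import env
import cv2
s=env.sense();print({k:s[k] for k in('time','tcp_pos','tool_rot','contact_force','width')})
for n in('top','side'):
    cv2.imwrite(f'pics/{n}0.png',env.get_image(n)); print(n,env.camera_info(n))
E
```

```text
{'time': 0.0, 'tcp_pos': array([0.13070293, 0.50821586, 0.24916725]), 'tool_rot': array([-3.14030565e+00, -2.57852860e-04,  2.88984490e+00]), 'contact_force': array([-0.92200283, -0.00648612,  0.33248643]), 'width': 1.000758360087049}
top {'fovy': 44.310002945296446, 'cx': 321.9628791891518, 'cy': 235.51876907677487, 'cam_to_world': array([[-0.01387489,  0.99446637, -0.10413511,  0.46059024],
       [-0.99971343, -0.01176499,  0.02084817,  0.05779056],
       [ 0.01950766,  0.10439453,  0.99434463,  1.06950839],
       [ 0.        ,  0.        ,  0.        ,  1.        ]])}
side {'fovy': 43.25586392328676, 'cx': 318.0740958612257, 'cy': 249.8317199758871, 'cam_to_world': array([[-0.93047311,  0.24153608, -0.27546346,  0.26189088],
       [-0.36631581, -0.60166847,  0.70979419,  0.85819175],
       [ 0.00570322,  0.76135102,  0.64831481,  0.79554389],
       [ 0.        ,  0.        ,  0.        ,  1.        ]])}
```

View pics/top0.png

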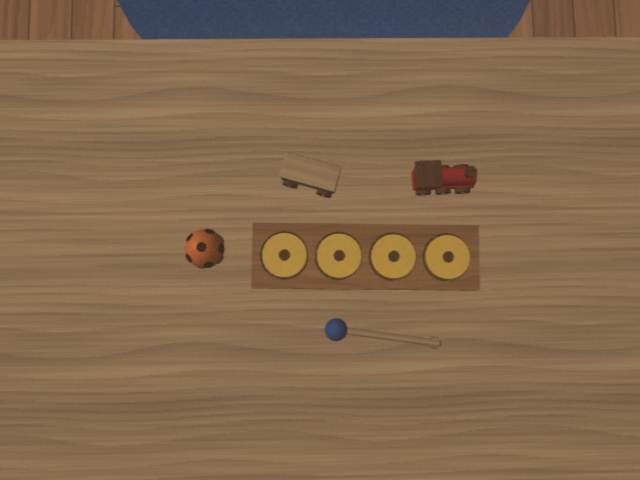

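View pics/side0.png

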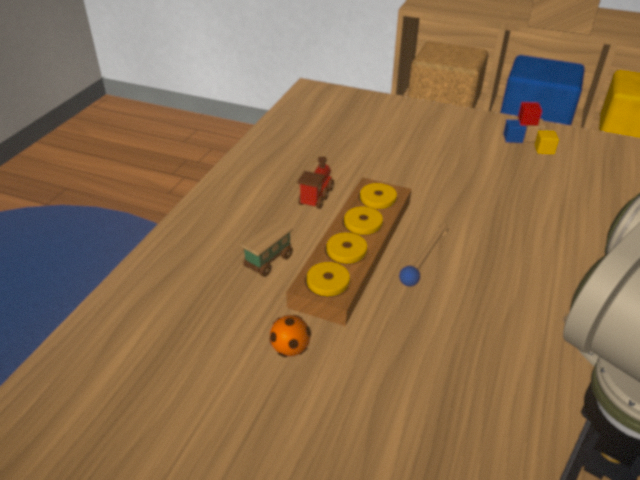

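Top picture: lids with dots at about (284,255), (339,256), (393,257), (447,257). The carriage, engine, mallet and ball are well apart from the lids. I'll locate the dots.

```bash
cat > h.py <<'E'
import numpy as np, cv2
from workcell import env
from scipy.spatial.transform import Rotation as R
def ray(n,uv,z,ci=None):
    c=ci or env.camera_info(n); f=240/np.tan(np.radians(c['fovy']/2)); T=c['cam_to_world']
    d=T[:3,:3]@np.array([(uv[0]-c['cx'])/f,-(uv[1]-c['cy'])/f,-1]); o=T[:3,3]
    return o+d*(z-o[2])/d[2]
def tool(p):  # world point -> shift in tool mm for TCP
    s=env.sense(); r=R.from_euler('xyz',s['tool_rot'])
    return r.inv().apply(np.array(p)-s['tcp_pos'])*1000
E
python3 - <<'E'
from h import *
for n in('top','side'):
    im=cv2.imread(f'pics/{n}0.png'); hsv=cv2.cvtColor(im,cv2.COLOR_BGR2HSV)
    m=cv2.inRange(hsv,(20,130,100),(35,255,255)); m=cv2.morphologyEx(m,cv2.MORPH_OPEN,np.ones((3,3)))
    cs,_=cv2.findContours(m,cv2.RETR_EXTERNAL,cv2.CHAIN_APPROX_NONE)
    for c in cs:
        if 600<cv2.contourArea(c)<3000:
            (u,v),ax,_=cv2.fitEllipse(c); print(n,round(u,1),round(v,1),np.round(ax,1),np.round(ray(n,(u,v),.05),4))
s=env.sense();print(s['contact_force'],s['time'])
E
```

```text
top 446.3 256.6 [39.2 41.3] [ 0.528  -0.1795  0.05  ]
top 392.6 256.4 [40.3 42.5] [ 0.5295 -0.0859  0.05  ]
top 338.1 254.5 [40.  40.3] [0.5339 0.0088 0.05  ]
top 284.1 255.0 [39.6 40.6] [0.5343 0.1024 0.05  ]
side 622.1 106.8 [40.2 75.9] [ 0.0461 -0.8009  0.05  ]
[ 0.45188385 -0.54157074 -0.09329843] 0.1
```

Run:
```python
from h import *
s=env.sense(); r=R.from_euler('xyz',s['tool_rot'])
t=R.from_euler('xyz',[np.pi,0,np.pi-.02])
print((r.inv()*t).as_rotvec(), tool([.506,.102,.12]))
```

```text
[-0.00107288 -0.00035594 -0.23181067] [-464.68094271 -299.79729005  129.45964772]
```

```bash
python3 -m pendant '[[[-50,-32,0],[0,0,-0.03]],[[-104,-67,10],[0,0,-0.06]],[[-156,-101,25],[0,0,-0.09]],[[-208,-134,40],[0,0,-0.12]],[[-260,-168,60],[0,0,-0.15]],[[-312,-201,80],[0,0,-0.18]],[[-364,-235,90],[0,0,-0.21]],[[-416,-268,100],[0,0,-0.232]]]' 0
python3 - <<'E'
from h import *
s=env.sense(); r=R.from_euler('xyz',s['tool_rot']); t=R.from_euler('xyz',[np.pi,0,np.pi-.02])
print((r.inv()*t).as_rotvec(), tool([.506,.102,.1]))
E
```

```text
time: 1.1
tcp_pos: [0.4609, 0.1505, 0.1505]
tool_rot: [-3.141, -0.001, 3.122]
contact_force: [1.2, 0.8, 0.0]
width: 0.117
[-0.0009636  -0.00100341  0.00079778] [-46.07514588 -47.58517292  50.50671688]
```

```bash
python3 -m pendant '[[[-35,-36,30],[0,0,0]],[[-46,-48,50],[0,0,0]],[[-46,-48,50],[0,0,0]],[[-46,-48,50],[0,0,0]]]' 0
python3 - <<'E'
from h import *
s=env.sense();print(s['tcp_pos'],s['tool_rot'],s['contact_force'],s['width'])
c=env.camera_info('wrist');cv2.imwrite('pics/w1.png',env.get_image('wrist'));print(c)
cv2.imwrite('pics/t1.png',env.get_image('top'));cv2.imwrite('pics/s1.png',env.get_image('side'))
E
```

```text
time: 1.6
tcp_pos: [0.5057, 0.1023, 0.1012]
tool_rot: [-3.141, -0.0, 3.123]
contact_force: [1.0, 0.4, 0.7]
width: 0.004
[0.50566644 0.10227948 0.10122673] [-3.14078016e+00 -4.84988988e-04  3.12304808e+00] [1.01827152 0.40495747 0.66191268] 0.004111528620621432
{'fovy': 58.15408656924895, 'cx': 325.8702468951949, 'cy': 239.57396423828374, 'cam_to_world': array([[ 1.74807316e-02, -9.57483464e-01, -2.87958052e-01,
         4.31235083e-01],
       [ 9.99847195e-01,  1.67696746e-02,  4.93604660e-03,
         1.04130976e-01],
       [ 1.02779816e-04, -2.88000336e-01,  9.57630302e-01,
         2.36393592e-01],
       [ 0.00000000e+00,  0.00000000e+00,  0.00000000e+00,
         1.00000000e+00]])}
```

View pics/w1.png

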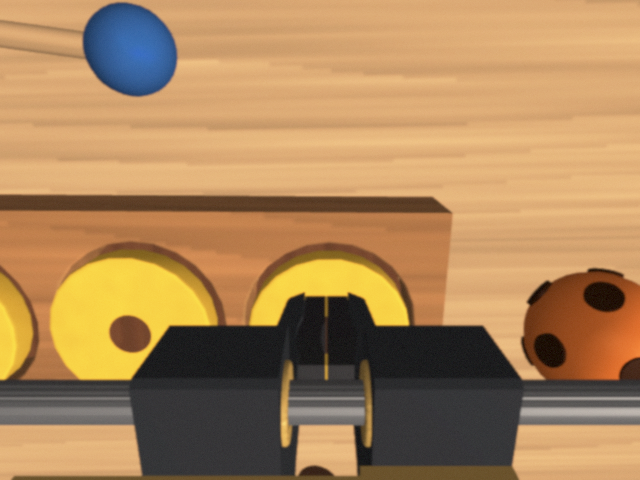

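View pics/s1.png

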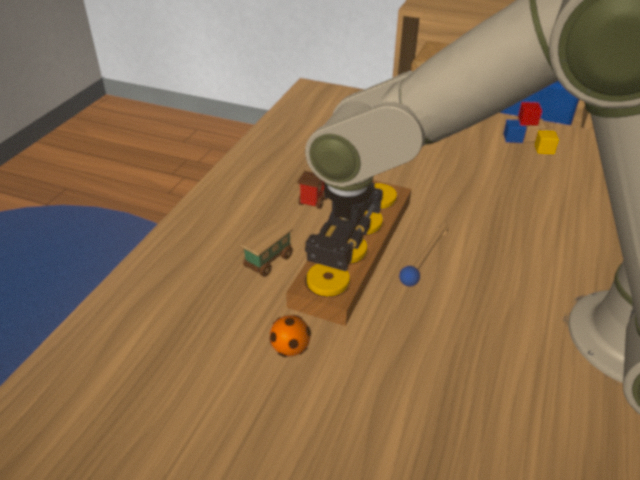

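Wrist view: closed fingers above the end lid (its near rim at about (330,250), well edge 245), the neighbouring dot at (130,334). Checking with this camera.

Run:
```python
from h import *
print('dot3',ray('wrist',(130,334),.05),'near rim4',ray('wrist',(330,250),.05),'L/R4',ray('wrist',(250,310),.05),ray('wrist',(409,310),.05),'board near edge',ray('wrist',(300,210),.04), ray('wrist',(430,212),.04))
for n in [(284,255),(339,256),(393,257),(447,257)]: print(ray('top',n,.05))
```

```text
dot3 [0.53363794 0.00775884 0.05      ] near rim4 [0.49255248 0.10503614 0.05      ] L/R4 [0.52188733 0.06662477 0.05      ] [0.52316728 0.1421228  0.05      ] board near edge [0.47598549 0.09137921 0.04      ] [0.47796853 0.15201106 0.04      ]
[0.53422821 0.10261893 0.05      ]
[0.53130159 0.00736167 0.05      ]
[ 0.52838715 -0.08646865  0.05      ]
[ 0.5272053  -0.18066583  0.05      ]
```

```bash
python3 -m pendant '[[[0,0,20],[0,0,0]],[[0,0,35],[0,0,0]],[[0,0,35],[0,0,0]],[[0,0,35],[0,0,0]]]'
for i in 1; do python3 -m pendant '[[[0,0,1],[0,0,0]],[[0,0,1],[0,0,0]]]'; done
python3 -m pendant '[[[0,0,1],[0,0,0]],[[0,0,1],[0,0,0]]]'
```

```text
time: 2.25
tcp_pos: [0.5061, 0.1024, 0.067]
tool_rot: [-3.141, 0.001, 3.124]
contact_force: [-0.4, 0.2, 0.8]
width: 0.005
time: 2.5
tcp_pos: [0.5063, 0.1024, 0.0663]
tool_rot: [-3.141, 0.002, 3.124]
contact_force: [0.1, -0.6, 0.1]
width: 0.006
time: 2.75
tcp_pos: [0.5063, 0.1024, 0.0653]
tool_rot: [-3.141, 0.002, 3.124]
contact_force: [0.1, 0.2, -0.2]
width: 0.007
```

```bash
python3 -m pendant '[[[0,0,1],[0,0,0]],[[0,0,1],[0,0,0]]]'
python3 -m pendant '[[[0,0,1],[0,0,0]],[[0,0,1],[0,0,0]]]'
```

```text
time: 3.0
tcp_pos: [0.5062, 0.1024, 0.0642]
tool_rot: [-3.141, 0.002, 3.124]
contact_force: [-0.8, -0.2, -0.0]
width: 0.005
time: 3.25
tcp_pos: [0.5062, 0.1024, 0.0631]
tool_rot: [-3.141, 0.001, 3.124]
contact_force: [0.8, 0.2, 0.3]
width: 0.004
```

```bash
python3 -m pendant '[[[0,0,1],[0,0,0]],[[0,0,1],[0,0,0]]]'
```

```text
time: 3.5
tcp_pos: [0.5062, 0.1024, 0.062]
tool_rot: [-3.141, 0.001, 3.124]
contact_force: [-0.5, -0.4, 1.4]
width: 0.003
```

```bash
python3 -m pendant '[[[0,0,0.7],[0,0,0]],[[0,0,0.7],[0,0,0]]]'
```

```text
time: 3.75
tcp_pos: [0.5062, 0.1024, 0.0613]
tool_rot: [-3.141, 0.001, 3.124]
contact_force: [-1.5, -0.5, 0.3]
width: 0.001
```

```bash
python3 -m pendant '[[[0,0,0.7],[0,0,0]],[[0,0,0.7],[0,0,0]]]'
```

```text
time: 4.0
tcp_pos: [0.5061, 0.1024, 0.0606]
tool_rot: [-3.141, 0.001, 3.124]
contact_force: [-0.3, -0.0, 0.9]
width: 0.006
```

```bash
python3 -m pendant '[[[0,0,0.7],[0,0,0]],[[0,0,0.7],[0,0,0]]]'
```

```text
time: 4.25
tcp_pos: [0.5061, 0.1024, 0.0599]
tool_rot: [-3.141, 0.001, 3.124]
contact_force: [-1.8, -0.1, 1.1]
width: 0.007
```

```bash
python3 -m pendant '[[[0,0,0.7],[0,0,0]],[[0,0,0.7],[0,0,0]]]'
```

```text
time: 4.5
tcp_pos: [0.5061, 0.1024, 0.0595]
tool_rot: [-3.141, 0.001, 3.124]
contact_force: [-1.9, -0.1, 4.5]
width: 0.008
```

Run:
```python
from h import *
cv2.imwrite('pics/w2.png',env.get_image('wrist'));im=env.get_image('side')
cv2.imwrite('pics/s2.png',cv2.resize(im[210:330,250:410],None,fx=5,fy=5,interpolation=cv2.INTER_CUBIC))
s=env.sense();print(s['tcp_pos'],s['contact_force'])
```

```text
[0.50613403 0.10241279 0.0594871 ] [-2.9039521   0.4026837   4.34265433]
```

View pics/w2.png

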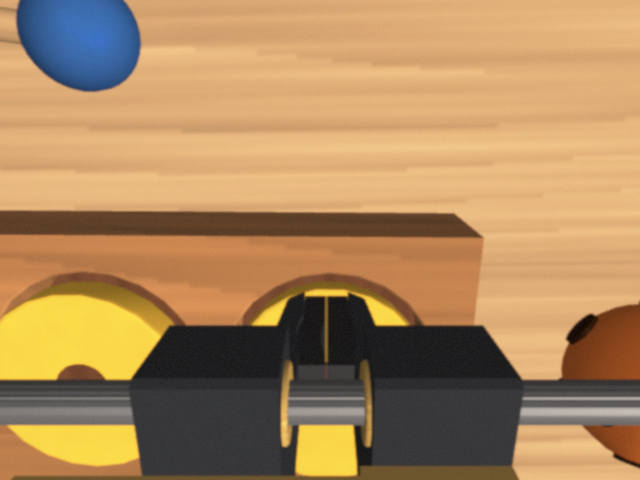

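View pics/s2.png

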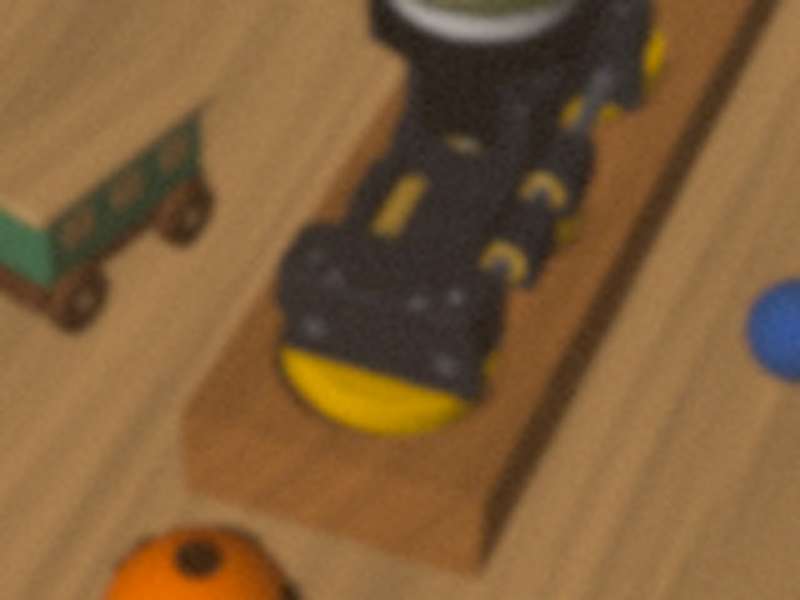

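The force jumped over 0.4 mm after about 1 N for 2 mm, which hints at a hit tip stop. I'll confirm by backing off in small steps.

```bash
python3 -m pendant '[[[0,0,-0.5],[0,0,0]],[[0,0,-0.5],[0,0,0]]]' |sed -n '2p;4p'
python3 -m pendant '[[[0,0,0],[0,0,0]]]' |sed -n '2p;4p'
python3 -m pendant '[[[0,0,-0.5],[0,0,0]],[[0,0,-0.5],[0,0,0]]]' |sed -n '2p;4p'
python3 -m pendant '[[[0,0,-0.5],[0,0,0]],[[0,0,-0.5],[0,0,0]]]' |sed -n '2p;4p'
python3 -m pendant '[[[0,0,-0.5],[0,0,0]],[[0,0,-0.5],[0,0,0]]]' |sed -n '2p;4p'
python3 -m pendant '[[[0,0,-1],[0,0,0]],[[0,0,-1],[0,0,0]]]' |sed -n '2p;4p'
python3 -m pendant '[[[0,0,-1],[0,0,0]],[[0,0,-1],[0,0,0]]]' |sed -n '2p;4p'
```

```text
tcp_pos: [0.5061, 0.1024, 0.0599]
contact_force: [-1.7, 0.0, 1.9]
tcp_pos: [0.5061, 0.1024, 0.0599]
contact_force: [-0.6, -0.0, 2.2]
tcp_pos: [0.5061, 0.1024, 0.0604]
contact_force: [-1.8, -0.2, 0.9]
tcp_pos: [0.5061, 0.1024, 0.0609]
contact_force: [-0.3, 0.4, 1.9]
tcp_pos: [0.5062, 0.1024, 0.0614]
contact_force: [-0.2, -0.3, 2.0]
tcp_pos: [0.5062, 0.1024, 0.0625]
contact_force: [-0.2, -0.2, -0.1]
tcp_pos: [0.5063, 0.1024, 0.0635]
contact_force: [-0.6, 0.2, -0.4]
```

The readings (1–2 N over 1.5 mm) look like the loose lid. For comparison I'll lightly probe the neighbouring lid.

```bash
python3 -m pendant '[[[0,0,-12],[0,0,0]],[[1,-47,-12],[0,0,0]],[[2,-95,-8],[0,0,0]],[[2,-95,-3],[0,0,0]],[[2,-95,-2],[0,0,0]],[[2,-95,-2],[0,0,0]]]'
python3 -m pendant '[[[0,0,1],[0,0,0]],[[0,0,1],[0,0,0]]]'|sed -n '2p;4p'
python3 -m pendant '[[[0,0,0.7],[0,0,0]],[[0,0,0.7],[0,0,0]]]'|sed -n '2p;4p'
```

```text
time: 6.98
tcp_pos: [0.5026, 0.0084, 0.0658]
tool_rot: [-3.141, 0.002, 3.125]
contact_force: [-0.2, 0.3, -0.3]
width: 0.002
tcp_pos: [0.5026, 0.0089, 0.0649]
contact_force: [0.7, 0.4, 0.6]
tcp_pos: [0.5026, 0.009, 0.0641]
contact_force: [-1.2, -0.3, 0.2]
```

```bash
python3 -m pendant '[[[0,0,0.7],[0,0,0]],[[0,0,0.7],[0,0,0]]]'|sed -n '2p;4p'
```

```text
tcp_pos: [0.5025, 0.009, 0.0634]
contact_force: [0.4, -1.1, -0.2]
```

```bash
python3 -m pendant '[[[0,0,0.6],[0,0,0]],[[0,0,0.6],[0,0,0]]]'|sed -n '2p;4p'
```

```text
tcp_pos: [0.5026, 0.0089, 0.0628]
contact_force: [0.4, -0.2, 0.4]
```

```bash
python3 -m pendant '[[[0,0,0.6],[0,0,0]],[[0,0,0.6],[0,0,0]]]'|sed -n '2p;4p'
```

```text
tcp_pos: [0.5026, 0.0089, 0.0623]
contact_force: [-0.9, 0.8, 2.3]
```

```bash
python3 -m pendant '[[[0,0,0.4],[0,0,0]],[[0,0,0.4],[0,0,0]]]'|sed -n '2p;4p'
```

```text
tcp_pos: [0.5027, 0.0089, 0.062]
contact_force: [-2.1, -0.1, 3.3]
```

```bash
python3 -m pendant '[[[0,0,-0.5],[0,0,0]],[[0,0,-0.5],[0,0,0]]]'|sed -n '2p;4p'
python3 -m pendant '[[[0,0,-0.6],[0,0,0]],[[0,0,-0.6],[0,0,0]]]'|sed -n '2p;4p'
python3 -m pendant '[[[0,0,0],[0,0,0]],[[0,0,-0.6],[0,0,0]]]'|sed -n '2p;4p'
```

```text
tcp_pos: [0.5026, 0.0089, 0.0624]
contact_force: [-0.7, -0.2, 1.3]
tcp_pos: [0.5026, 0.0089, 0.0629]
contact_force: [-0.6, 0.9, 0.6]
tcp_pos: [0.5026, 0.0089, 0.0635]
contact_force: [0.6, 0.2, -0.4]
```

Lid 3 behaves as firm: contact at about 0.0628 m, then roughly 3.5 N/mm. As a decisive check, I'll touch lid 4's middle lightly. If it is loose, contact there will be stiff and well above the rim's stop height.

```bash
python3 -m pendant '[[[0,0,-12],[0,0,0]],[[-15,47,-12],[0,0,0]],[[-30,94.6,-9],[0,0,0]],[[-30,94.6,-4],[0,0,0]],[[-30,94.6,-2],[0,0,0]],[[-30,94.6,-2],[0,0,0]]]'
python3 -m pendant '[[[0,0,0.7],[0,0,0]],[[0,0,0.7],[0,0,0]]]'|sed -n '2p;4p'
```

```text
time: 9.98
tcp_pos: [0.5339, 0.1021, 0.0656]
tool_rot: [-3.141, 0.001, 3.125]
contact_force: [-0.1, -0.0, 0.2]
width: 0.006
tcp_pos: [0.5339, 0.1016, 0.065]
contact_force: [0.1, 0.5, -0.1]
```

```bash
python3 -m pendant '[[[0,0,0.7],[0,0,0]],[[0,0,0.7],[0,0,0]]]'|sed -n '2p;4p'
```

```text
tcp_pos: [0.5339, 0.1015, 0.0643]
contact_force: [0.7, 0.3, -0.7]
```

```bash
python3 -m pendant '[[[0,0,0.7],[0,0,0]],[[0,0,0.7],[0,0,0]]]'|sed -n '2p;4p'
```

```text
tcp_pos: [0.5338, 0.1015, 0.0635]
contact_force: [0.8, 0.1, -0.0]
```

```bash
python3 -m pendant '[[[0,0,0.5],[0,0,0]],[[0,0,0.5],[0,0,0]]]'|sed -n '2p;4p'
```

```text
tcp_pos: [0.5339, 0.1015, 0.0631]
contact_force: [-0.5, -0.1, 0.5]
```

```bash
python3 -m pendant '[[[0,0,0.4],[0,0,0]],[[0,0,0.4],[0,0,0]]]'|sed -n '2p;4p'
```

```text
tcp_pos: [0.5339, 0.1015, 0.063]
contact_force: [-1.1, 0.5, 4.8]
```

```bash
python3 -m pendant '[[[0,0,0.4],[0,0,0]],[[0,0,0.4],[0,0,0]]]'|sed -n '2p;4p'
```

```text
tcp_pos: [0.534, 0.1015, 0.063]
contact_force: [-1.8, -0.8, 6.3]
```

Stiff contact at 0.0630 in the middle, against the rim's stop at 0.0595: a 3.5 mm dip, so lid 4 (the +y end) is the loose one. Now the firm press in the middle.

```bash
python3 -m pendant '[[[0,0,1],[0,0,0]],[[0,0,2],[0,0,0]],[[0,0,2],[0,0,0]]]'|sed -n '2p;4p'
python3 -m pendant '[[[0,0,1],[0,0,0]],[[0,0,2],[0,0,0]],[[0,0,2],[0,0,0]]]'|sed -n '2p;4p'
```

```text
tcp_pos: [0.534, 0.1015, 0.0616]
contact_force: [-3.4, -0.2, 9.2]
tcp_pos: [0.534, 0.1016, 0.0602]
contact_force: [-3.3, 0.6, 9.6]
```

```bash
python3 -m pendant '[[[0,0,1],[0,0,0]],[[0,0,2],[0,0,0]],[[0,0,2],[0,0,0]]]'|sed -n '2p;4p'
python3 -m pendant '[[[0,0,1],[0,0,0]],[[0,0,2],[0,0,0]],[[0,0,2],[0,0,0]]]'|sed -n '2p;4p'
```

```text
tcp_pos: [0.534, 0.1015, 0.0589]
contact_force: [-4.0, -0.9, 9.0]
tcp_pos: [0.534, 0.1016, 0.0578]
contact_force: [-5.1, -0.1, 12.1]
```

```bash
python3 -m pendant '[[[0,0,1],[0,0,0]],[[0,0,1.8],[0,0,0]],[[0,0,1.8],[0,0,0]]]'|sed -n '2p;4p'
```

```text
tcp_pos: [0.5341, 0.1015, 0.0577]
contact_force: [-8.6, -2.0, 20.2]
```

```bash
python3 -m pendant '[[[0,0,1],[0,0,0]],[[0,0,2],[0,0,0]],[[0,0,2],[0,0,0]]]'|sed -n '2p;4p'
python3 -m pendant '[[[0,0,-1],[0,0,0]],[[0,0,-6],[0,0,0]],[[28,-0.5,-6],[0,0,0]],[[28,-0.5,-4],[0,0,0]],[[28,-0.5,-3],[0,0,0]],[[28,-0.5,-3],[0,0,0]]]'|sed -n '2p;4p'
python3 -m pendant '[[[0,0,0.7],[0,0,0]],[[0,0,0.7],[0,0,0]]]'|sed -n '2p;4p'
```

```text
tcp_pos: [0.5341, 0.1016, 0.0576]
contact_force: [-10.5, -1.1, 23.6]
tcp_pos: [0.5067, 0.1015, 0.0604]
contact_force: [0.0, 0.3, 0.3]
tcp_pos: [0.5069, 0.1014, 0.0596]
contact_force: [0.5, -0.8, 0.2]
```

Bottomed at 0.0577 with 24 N. Now a light check at the rim.

```bash
python3 -m pendant '[[[0,0,0.7],[0,0,0]],[[0,0,0.7],[0,0,0]]]'|sed -n '2p;4p'
```

```text
tcp_pos: [0.5069, 0.1014, 0.0588]
contact_force: [-0.1, -0.4, 1.0]
```

```bash
python3 -m pendant '[[[0,0,0.6],[0,0,0]],[[0,0,0.6],[0,0,0]]]'|sed -n '2p;4p'
```

```text
tcp_pos: [0.5069, 0.1014, 0.0582]
contact_force: [0.0, -0.2, -0.8]
```

```bash
python3 -m pendant '[[[0,0,0.5],[0,0,0]],[[0,0,0.5],[0,0,0]]]'|sed -n '2p;4p'
```

```text
tcp_pos: [0.5069, 0.1014, 0.0578]
contact_force: [0.3, -0.7, 1.5]
```

```bash
python3 -m pendant '[[[0,0,0.4],[0,0,0]],[[0,0,0.4],[0,0,0]]]'|sed -n '2p;4p'
```

```text
tcp_pos: [0.5069, 0.1014, 0.0577]
contact_force: [-1.9, -0.7, 4.2]
```

The rim is stiff at 0.0577, the same height as the middle, so it no longer rocks. Withdrawing.

```bash
python3 -m pendant '[[[0,0,-5],[0,0,0]],[[0,0,-40],[0,0,0]],[[0,0,-90],[0,0,0]],[[40,0,-130],[0,0,0]],[[80,0,-150],[0,0,0]],[[120,0,-160],[0,0,0]],[[120,0,-160],[0,0,0]],[[120,0,-160],[0,0,0]]]'
python3 - <<'E'
from h import *
cv2.imwrite('pics/t9.png',env.get_image('top'));cv2.imwrite('pics/s9.png',env.get_image('side'))
s=env.sense();print(s['time'],s['tcp_pos'],s['contact_force'],np.abs(s['joint_velocities']).max())
E
```

```text
time: 16.73
tcp_pos: [0.387, 0.1037, 0.2175]
tool_rot: [-3.14, 0.004, 3.125]
contact_force: [-0.3, 0.1, 0.0]
width: 0.004
16.825 [0.38705973 0.10364612 0.21702792] [ 0.95037361 -0.05366279 -0.66508621] 0.002945383474835115
```

View pics/s9.png

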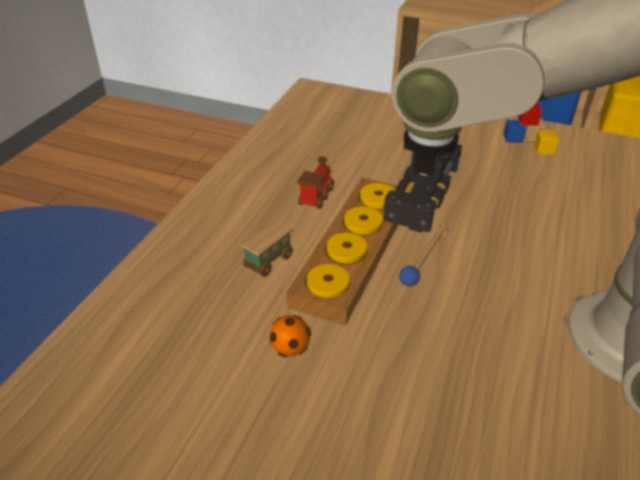

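View pics/t9.png

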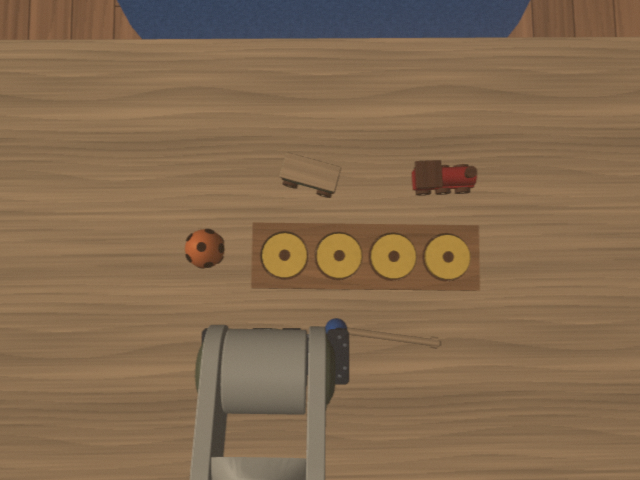

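The pictures show the +y-end lid at (328,281) in the side view sitting lower. The engine, carriage, mallet and ball are where they were, and the arm is clear at z ≈ 0.22.

```bash
python3 -c "
from workcell import env
env.job_done()"
```

```text
the job is handed in; nothing more can be done
```

The loose lid was place 4, at the board's +y end, and it is now pressed fully home. I handed the job in at about 17 s, well inside the 67 s limit.

- **Finding it:** Pressed lightly at its rim, lid 4 gave at only 1–2 N and then stopped hard, 3.5 mm below the height I later touched at its middle. Lid 3, touched with about 3 N, behaved as a firm lid. I did not touch lids 1 and 2, because the loose one was already found.
- **Pressing it home:** It slid down at about 9–12 N and bottomed out 5.3 mm lower. I held up to 24 N on its middle.
- **Last checks:** A light 4 N press at lid 4's rim was stiff at the same height as its middle, so it no longer rocks there. I tested one spot on the rim after pressing. The final pictures show the engine, carriage, mallet and ball where they were, and the arm clear of everything. No check failed. The force readings vary by about 1 N, so I relied on contact heights rather than on single force values.

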